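# Square two cartons into the corner of a squaring board

## Robot

A 6-joint arm with a two-finger parallel gripper is mounted at the origin on the work surface; the furniture and walls round the work are solid. World frame = base frame: x ahead of the robot, y to its left, z up, the work surface at z = 0. Lengths are in m, angles in rad, forces in N, time in s.
With the tool pointing down it reaches from about 0.35 to 0.85 m from the base axis. Payload 8.1 kg.
Tool frame: the origin (TCP) lies on the centre line of the jaws, within the pads' length; the fingertips stand 17 mm ahead of it and the grasp point (between the pads) lies 2 mm behind it; x points along the fingers, z is the direction in which the jaws open and shut, and the axes are right-handed (so a half turn about x gives the same grasp; the last joint's range is limited). The gripper opens to 93 mm and grips with 3 to 60 N. Pads are 15 mm wide; open, the fingers measure 128 mm over their backs; the gripper's body (75 mm by 188 mm) begins 65 mm behind the grasp point.
Start: joints at [-1.196, 0.13, 1.488, -0, 1.523, -0.085], TCP at [0.266, -0.538, 0.236] pointing down, gripper open.
Joint ranges: [-2.96, 2.96], [-0.89, 2.26], [0.02, 2.5], [-1.34, 4.48], [0, 2.73], [-2.66, 2.66]. Speed limits (rad/s): [2.39, 2.39, 2.79, 3.14, 3.14, 3.14].

## Interface

Orientations are given as a rotation vector (axis times angle).
In Python, from plant import telemetry, optics, workorder gives the robot as it stands.
- The arm moves only by the shell command python3 -m inch 'ROWS' [FORCE]. ROWS is JSON, a list that holds one entry, the list of rows, each a list of 7 numbers: the shift along the tool's x, y, z in m, then the turn, a rotation vector about the tool's x, y, z in rad, then the opening, from 0 (shut) to 1 (fully open). In form: [[[tx, ty, tz, ax, ay, az, grip], ...]]. A call has 1 to 20 rows; each row shifts and turns the pose as measured when the row begins, along the tool's axes as they then stand; what a row does not reach is not made up. A row lasts 1/10 s, in which the tool goes at most 50 mm and 8.59 degrees, less where a joint would pass 70% of its speed; a pose out of reach is approached as far as the arm can. A call is refused whole if a number of a shift passes 0.05 or a number of a turn 0.15, either way. A call with a gripper value outside its range is refused whole. The fingers move at their own pace and stop on an object; FORCE is the grip in N (left out, the last holds). Time passes only in rows, so rows that do not move let the fingers close. It gives the time, the measured TCP pose, the force and the opening at its end, in the units of the state.
- telemetry.read_state(): the state, without advancing time (a new reading comes with each control period).
- optics.read_camera(name): name is "scene" or "top"; returns a dict with "frame" (420x560x3 uint8, blue, green, red), "fx", "fy", "cx", "cy" (pixels), "D" ([k1, k2, p1, p2, k3] as OpenCV has them; the pictures are not rectified), "rvec" (rotation vector, rad) and "tvec" (3), from world to camera coordinates, as OpenCV has them. Camera axes: x right, y down, z forward; pixel columns grow to the right and rows downward; lengths in m; the calibration is good to about 2 mm. A picture is of the moment at which its call begins. There is no depth.
- workorder.close_job(): hands the job in, once; it reports no verdict.
The state is a dict: "t": time; "q": joint angles; "dq": joint speeds; "joint_torque": joint torques, N m; "tool_pos": TCP position; "orientation": TCP orientation; "force": force on the tool from outside, world axes, zero at the start; "wrist_torque": the same for the moment, N m; "opening": finger opening in m.
Only numpy, scipy, OpenCV 4.12 (cv2) and the standard library are available. Lean on these libraries where they do the work, as an engineer would, in place of code of your own. Each camera call takes 0.05 s, during which the arm holds its last target. There are 200 camera calls.

## Task

Pack the two cartons tightly into the corner of the wooden board, where its two fences meet. First push the larger, flat carton fully home into the corner, its long side flush against the long fence and its end flush against the short fence; only then bring the small carton onto the board, lay it beside the flat one along the long fence and push it up flush against both the long fence and the flat carton. Leave both cartons the same way up as they are now, flat on the board, let go, and do not disturb the other things on the bench.

Things in the scene. Friction and masses are not known exactly. Their poses are not given: they have to be found in the camera images.
- squaring_board: Fixed wooden board with two fences. Origin: inside corner of the fences, on the board's upper face, 18 mm above the bench; z up. Long fence: at x = 0, along y from 0 to 190 mm (far side). Short fence: at y = 0, along x from 0 to -150 mm (right side). Fences 25 mm above the board, 14 mm thick. Packing area: -x (back towards the robot) and +y (left); those two edges are open.
- wide_carton_mid (a point): Centre of the larger, flatter carton (white): 60 mm along this point's x, 85 mm along its y, 35 mm high, 0.2 kg, closed and firm, slides easily when pushed low. It starts on the board, clear of both fences, askew by up to 0.3 rad, its long side nearest the direction of the long fence.
- small_carton_mid (a point): Centre of the smaller, taller carton (brown): 55 mm along this point's x, 70 mm along its y, 45 mm high, 0.15 kg, closed and firm; can be grasped across its 55 mm. It starts upright on the bench top (z = 0) between robot and board; its x lies within 0.8 rad of the board's y.
- parts_box: Bystander: open card box of brass fittings, 110x120x97 mm, on the bench to the right beyond the console; origin at the centre of its underside.
- tape_roll: Bystander: grey roll of tape lying flat, 103 mm across, 48 mm high, beyond the board; origin at the centre of its underside.

How it is judged:
On the way:
1. the flat carton is home in the corner, flush with both fences, while the small carton is still off the board (x of wide_carton_mid in the frame of squaring_board above -0.034 m and y of wide_carton_mid in the frame of squaring_board below 0.0465 m and z of wide_carton_mid in the frame of squaring_board below 0.0225 m and angle between the x axis of wide_carton_mid and the x axis of squaring_board, either way round below 0.06 rad and angle between wide_carton_mid's own z axis and vertical below 0.08 rad and (x of small_carton_mid in the frame of squaring_board below -0.17 m or y of small_carton_mid in the frame of squaring_board above 0.23 m)), for 0.2 s.
At the end, for the whole second after the job is handed in: Flat carton on the board within 4 mm of both fences, long side along the long fence; small carton upright beside it, within 4 mm of the long fence, gaps along that fence at most 7 mm in all, either side to the fence; both square within 0.06 rad, flat on the board and at rest (x of wide_carton_mid in the frame of squaring_board above -0.034 m and y of wide_carton_mid in the frame of squaring_board below 0.0465 m and z of wide_carton_mid in the frame of squaring_board below 0.0225 m and angle between the x axis of wide_carton_mid and the x axis of squaring_board, either way round below 0.06 rad and angle between each of wide_carton_mid, small_carton_mid's own z axis and vertical below 0.08 rad and ((x of small_carton_mid in the frame of squaring_board above -0.039 m and y of small_carton_mid in the frame of squaring_board below 0.1195 m and angle between the x axis of small_carton_mid and the y axis of squaring_board, either way round below 0.06 rad) or (x of small_carton_mid in the frame of squaring_board above -0.0315 m and y of small_carton_mid in the frame of squaring_board below 0.127 m and angle between the x axis of small_carton_mid and the x axis of squaring_board, either way round below 0.06 rad)) and z of small_carton_mid in the frame of squaring_board below 0.0275 m and y of small_carton_mid in the frame of squaring_board above 0.105 m and x of small_carton_mid in the frame of squaring_board below -0.02 m and linear speed of each of wide_carton, small_carton below 0.01 m/s); the robot touches nothing.
It fails at once if a bystander is shifted by more than 30 mm (distance of any of parts_box, tape_roll from where it was at the start of the episode above 0.03 m).
It fails at once if a carton is tipped over (angle between any of wide_carton_mid, small_carton_mid's own z axis and vertical above 0.6 rad).
It also fails if it takes over 64 s, if anything falls off the work surface, if the arm or the gripper's body presses on something with over 40 N, if the wrist force passes 120 N, or if a joint passes its speed limit or range.

## Working session

There is one attempt and no reset: what is moved stays moved. The work goes in short steps, Python scripts to look and compute and a shell command to move; the robot and the scene stay as the last step left them, time stands still between calls to the robot, and variables do not carry over. Pictures are saved under pics/ and viewed, on a budget of 10 in all, crops included, one or two more only if the job needs it, and the job is handed in when it is done.

```bash
ls; mkdir -p pics; python3 - <<'E'
from plant import telemetry, optics
import cv2
print(telemetry.read_state())
for n in("scene","top"):
    c=optics.read_camera(n); cv2.imwrite(f"pics/{n}0.png",c["frame"])
    print(n,{k:v for k,v in c.items() if k!="frame"})
E
```

```text
pics
{'t': 0.0, 'q': array([-1.19636084e+00,  1.31144248e-01,  1.48928755e+00,  2.87362251e-06,
        1.52300400e+00, -8.53880305e-02]), 'dq': array([-1.71521832e-03, -6.53156125e-04, -2.03192609e-04, -1.42890307e-03,
        9.76232834e-05, -4.28086267e-04]), 'joint_torque': array([-1.48971944e-04, -5.59847367e+01, -4.91757023e+01,  7.66840624e-02,
        3.58796166e-02, -1.85008685e-04]), 'tool_pos': array([ 0.26610134, -0.53715593,  0.23459299]), 'orientation': array([ 0.86527505,  1.39382812, -0.86346502]), 'force': array([ 0.02476572, -0.72387021, -0.41674756]), 'wrist_torque': array([ 0.01469157, -0.02357258, -0.05136001]), 'opening': 0.09302658060441384}
scene {'fx': 479.2530500376398, 'fy': 479.2530500376398, 'cx': 285.42045007678564, 'cy': 208.42275677137818, 'D': array([0.03482395, 0.        , 0.        , 0.        , 0.        ]), 'rvec': array([ 2.16443988,  1.41096756, -0.44253616]), 'tvec': array([-0.24992681, -0.40623501,  1.24259915])}
top {'fx': 421.2885555143013, 'fy': 421.2885555143013, 'cx': 284.3562359153313, 'cy': 220.0476720243516, 'D': array([-0.07751212,  0.        ,  0.        ,  0.        ,  0.        ]), 'rvec': array([ 2.13906469, -2.18262788,  0.09049057]), 'tvec': array([0.03718614, 0.5785572 , 0.84116704])}
```

View pics/scene0.png

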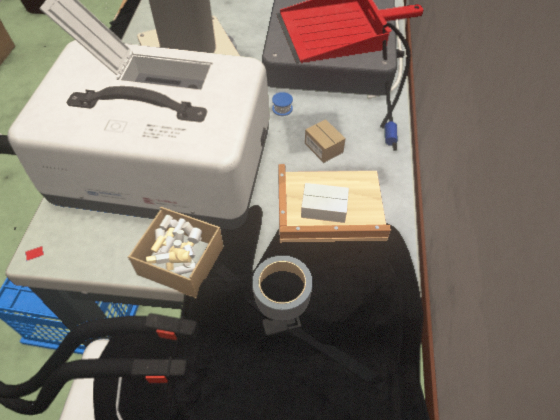

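View pics/top0.png

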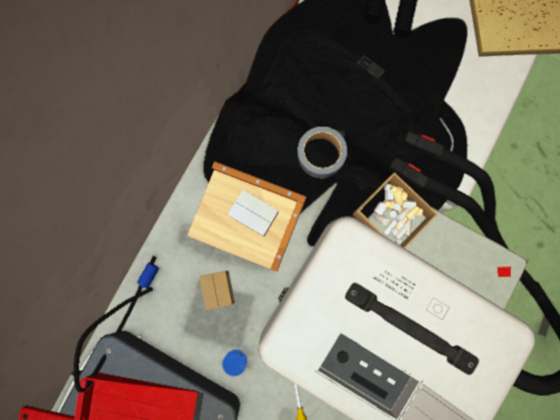

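The top view shows the board around (245,215), with the corner of its fences at about (300,200). The white carton is at (253,213), the brown carton at (215,290), the tape at (322,152) and the parts box at (397,210). In the scene view the board is at (333,205), the white carton at (326,202) and the brown one at (325,140).

```bash
cat > h.py <<'E'
import numpy as np, cv2
from plant import telemetry, optics
def cam(n):
    c=optics.read_camera(n)
    c["K"]=np.array([[c["fx"],0,c["cx"]],[0,c["fy"],c["cy"]],[0,0,1]]); c["R"]=cv2.Rodrigues(np.array(c["rvec"]))[0]
    return c
def ray(c,px,z):
    p=cv2.undistortPoints(np.float64(px).reshape(-1,1,2),c["K"],c["D"]).reshape(-1,2)
    d=np.c_[p,np.ones(len(p))]@c["R"]; o=-c["R"].T@c["tvec"]
    return (o+d*((z-o[2])/d[:,2])[:,None])[:,:2]
def proj(c,P): return cv2.projectPoints(np.float64(P).reshape(-1,1,3),c["rvec"],c["tvec"],c["K"],c["D"])[0].reshape(-1,2)
def up(c,x0,y0,x1,y1,s): return cv2.resize(c["frame"][y0:y1,x0:x1],None,fx=s,fy=s,interpolation=cv2.INTER_CUBIC)
E
python3 - <<'E'
from h import *
a=cam("top");b=cam("scene")
for c in(a,b): print(-c["R"].T@c["tvec"], proj(c,[[.266,-.538,.236],[0,0,0],[.6,0,0]]).round())
A=up(a,180,155,320,315,4.2)[:600]; B=up(b,265,110,400,250,4.2)
A=up(a,180,155,320,315,3.7)
W=np.zeros((600,800,3),np.uint8)
A=up(a,180,155,315,310,2.95);B=up(b,265,110,400,250,2.95)
W[:A.shape[0],:A.shape[1]]=A[:600];W[:B.shape[0],400:400+B.shape[1]]=B
cv2.imwrite("pics/z1.png",W[:470])
for n,c in(("top",a),("scene",b)):
    hsv=cv2.cvtColor(c["frame"],cv2.COLOR_BGR2HSV)
    P={"top":[(253,213),(215,290),(212,228),(240,172),(285,250),(290,190)],"scene":[(326,190),(325,135),(360,185),(340,234),(282,200),(330,215)]}[n]
    print(n,[hsv[y,x].tolist() for x,y in P])
E
```

```text
[0.49090634 0.0110112  0.89585877] [[636. 393.]
 [302. 499.]
 [296. 212.]]
[ 1.06048203 -0.2033685   0.77817868] [[-112.  102.]
 [ 189.   51.]
 [ 282.  230.]]
top [[65, 7, 210], [19, 115, 148], [23, 88, 246], [14, 183, 178], [16, 76, 144], [13, 158, 103]]
scene [[33, 12, 238], [17, 89, 192], [22, 68, 250], [11, 121, 116], [14, 131, 220], [17, 44, 134]]
```

View pics/z1.png

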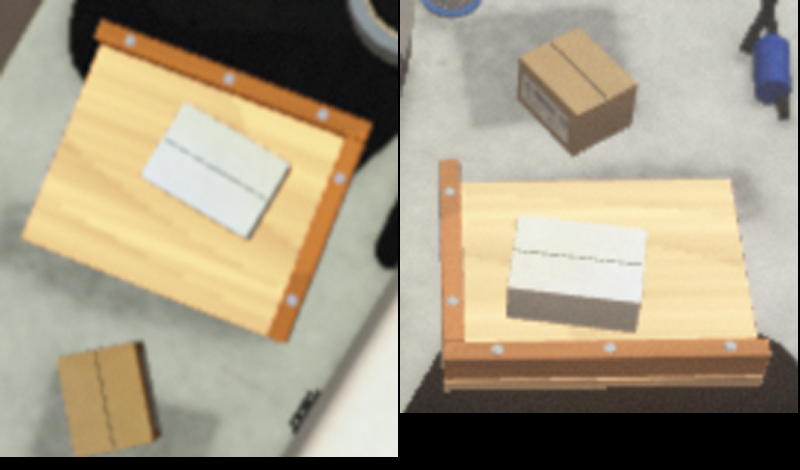

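Left is the top view and right the scene view. The white top face has corners at about (185,104), (288,165), (250,237) and (143,174) in the zoom. The brown top is at (59,356), (136,343), (153,440) and (78,454), and the fences' outer corner is at (371,125).

```bash
cat >> h.py <<'E'
def quad(c,lo,hi,box):
    x0,y0,x1,y1=box; hsv=cv2.cvtColor(up(c,x0,y0,x1,y1,4),cv2.COLOR_BGR2HSV)
    m=cv2.morphologyEx(cv2.inRange(hsv,np.array(lo),np.array(hi)),cv2.MORPH_CLOSE,np.ones((15,15)))
    m=cv2.morphologyEx(m,cv2.MORPH_OPEN,np.ones((9,9)))
    k=max(cv2.findContours(m,0,1)[0],key=cv2.contourArea)
    q=cv2.boxPoints(cv2.minAreaRect(k)); ap=cv2.approxPolyN(k,4,ensure_convex=True).reshape(-1,2)
    return (ap+.5)/4-.5+[x0,y0]
E
python3 - <<'E'
from h import *
a=cam("top");b=cam("scene")
def rep(n,w):
    s=np.linalg.norm(np.roll(w,-1,0)-w,axis=1); d=np.roll(w,-1,0)-w
    print(n,w.round(4).tolist(),"mid",w.mean(0).round(4),"sides",(s*1e3).round(1),"ang",np.arctan2(d[:,1],d[:,0]).round(3))
rep("white top",ray(a,quad(a,(0,0,170),(180,40,255),(222,180,285,242)),.053))
rep("white scn",ray(b,quad(b,(0,0,190),(180,40,255),(295,178,355,222)),.053))
rep("brown top",ray(a,quad(a,(10,70,120),(30,200,255),(190,260,240,313)),.045))
rep("brown scn",ray(b,quad(b,(10,50,165),(30,140,255),(295,115,352,163)),.045))
f=lambda L,x,y:(np.float64(L)+.5)/2.95-.5+[x,y]
# fence tops, outer edges
L=f([[102,20],[371,125],[285,341],[96,36],[356,138],[269,335]],180,155); w=ray(a,L,.043)
print("top: outL,outC,outEnd,inL,inC?,inEnd",w.round(4).tolist())
L=f([[370,342],[45,342],[38,160],[368,356],[40,358],[62,160]],265,110)
print("scene in",ray(b,L,.043).round(4).tolist())
L=f([[24,237],[103,45]],180,155);print("board open top",ray(a,L,.018).round(4).tolist())
L=f([[62,182],[331,180]],265,110);print("board open scn",ray(b,L,.018).round(4).tolist())
E
```

```text
white top [[0.5967, 0.0378], [0.5468, 0.0688], [0.5913, 0.1416], [0.6418, 0.1092]] mid [0.5941 0.0894] sides [58.7 85.3 60.  84.5] ang [ 2.585  1.022 -0.571 -2.134]
white scn [[0.5932, 0.1425], [0.6443, 0.1103], [0.5995, 0.039], [0.5483, 0.0703]] mid [0.5963 0.0905] sides [60.4 84.2 60.  85. ] ang [-0.563 -2.132  2.592  1.014]
brown top [[0.4091, 0.1337], [0.3993, 0.1882], [0.4679, 0.2011], [0.4781, 0.1462]] mid [0.4386 0.1673] sides [55.5 69.8 55.9 70.2] ang [ 1.748  0.186 -1.387 -2.962]
brown scn [[0.4705, 0.2024], [0.4787, 0.1491], [0.4112, 0.1359], [0.4017, 0.1895]] mid [0.4405 0.1692] sides [54.  68.8 54.4 70. ] ang [-1.417 -2.949  1.746  0.186]
top: outL,outC,outEnd,inL,inC?,inEnd [[0.7033, 0.1687], [0.6242, -0.0187], [0.4765, 0.0435], [0.6919, 0.1729], [0.6153, -0.0081], [0.4808, 0.0544]]
scene in [[0.6965, 0.1744], [0.6153, -0.011], [0.4769, 0.0441], [0.7049, 0.1678], [0.6249, -0.0186], [0.4835, 0.0591]]
board open top [[0.553, 0.2296], [0.691, 0.1725]]
board open scn [[0.4823, 0.0599], [0.556, 0.233]]
```

```bash
cat >> h.py <<'E'
from scipy.spatial.transform import Rotation as Ro
O=np.array([.617,0.]); YAW=-.399
ex=np.array([np.cos(YAW),np.sin(YAW)]); ey=np.array([-ex[1],ex[0]])
def b2w(x,y): return O+x*ex+y*ey
def w2b(p): d=np.asarray(p)-O; return np.array([d@ex,d@ey])
def plan(xb,yb,z,jaw=None):
    """board x,y, world z of TCP; jaw: angle of jaw axis from board x -> tool frame shift, turn"""
    s=telemetry.read_state(); R=Ro.from_rotvec(s["orientation"]).as_matrix()
    t=np.r_[b2w(xb,yb),z]; j=np.arctan2(R[1,2],R[0,2])-YAW
    print("t",round(s["t"],2),"F",s["force"].round(1),"open",round(s["opening"],4),"tcp board",w2b(s["tool_pos"][:2]).round(4),"z",s["tool_pos"][2].round(4),"jaw",round((j+np.pi/2)%np.pi-np.pi/2,3),"xtool",R[:,0].round(3))
    if jaw is not None:
        d=(jaw-j+np.pi/2)%np.pi-np.pi/2; print("turn about tool x:",round(-d,3)); R=Ro.from_rotvec([0,0,d]).as_matrix()@R
        print("upright fix (turn, tool):",Ro.align_vectors([[1,0,0]],[R.T@[0,0,-1.]])[0].inv().as_rotvec().round(3))
    print("shift tool after turn:",(R.T@(t-s["tool_pos"])).round(4))
E
python3 - <<'E'
from h import *
a=cam("top");b=cam("scene")
def tri(p,q):
    P=[c["K"]@np.c_[c["R"],c["tvec"]] for c in(a,b)]
    u=[cv2.undistortPoints(np.float64(x).reshape(1,1,2),c["K"],c["D"],P=c["K"]).reshape(2,1) for x,c in((p,a),(q,b))]
    X=cv2.triangulatePoints(P[0],P[1],*u)[:3]/cv2.triangulatePoints(P[0],P[1],*u)[3]; return X.ravel().round(3)
print("handle +y end",tri((355,293),(195,112)),"handle -y",tri((470,365),(80,100)))
for z in(.15,.2): print(z,"console left/far corners",ray(a,[(262,345),(340,222),(535,340)],z).round(3).tolist(),"lid hinge/tip scene",ray(b,[(130,72),(100,50),(45,5)],z).round(3).tolist())
print("box rim",ray(a,[(357,210),(391,174),(440,210),(403,247)],.097).round(3).tolist())
plan(-.16,.06,.2,np.pi/2)
E
```

```text
handle +y end [ 0.439 -0.092  0.201] handle -y [ 0.318 -0.272  0.193]
0.15 console left/far corners [[0.349, 0.067], [0.561, -0.075], [0.344, -0.417]] lid hinge/tip scene [[0.223, -0.166], [0.131, -0.206], [-0.076, -0.285]]
0.2 console left/far corners [[0.359, 0.063], [0.557, -0.07], [0.354, -0.388]] lid hinge/tip scene [[0.29, -0.169], [0.205, -0.206], [0.015, -0.278]]
box rim [[0.589, -0.115], [0.657, -0.183], [0.585, -0.275], [0.516, -0.2]]
t 0.4 F [ 0.1 -0.2  0.8] open 0.0932 tcp board [-0.1143 -0.6316] z 0.2355 jaw -0.712 xtool [-0.  0. -1.]
turn about tool x: 0.859
upright fix (turn, tool): [-0. -0. -0.]
shift tool after turn: [ 0.0357 -0.0457 -0.6916]
```

The console top with its handle is about 0.2 m high, so I travel above it with the fingers shut.

```bash
python3 -m inch '[[[-0.045,0,0,0.143,0,0,0],[-0.045,0,0,0.143,0,0,0],[-0.045,0,0,0.143,0,0,0],[-0.045,0,0,0.143,0,0,0],[0,0,0,0.143,0,0,0],[0,0,0,0.143,0,0,0]]]' 20; python3 -m inch '[[[0,-0.003,-0.046,0,0,0,0],[0,-0.003,-0.046,0,0,0,0],[0,-0.003,-0.046,0,0,0,0],[0,-0.003,-0.046,0,0,0,0],[0,-0.003,-0.046,0,0,0,0],[0,-0.003,-0.046,0,0,0,0],[0,-0.003,-0.046,0,0,0,0],[0,-0.003,-0.046,0,0,0,0],[0,-0.003,-0.046,0,0,0,0],[0,-0.003,-0.046,0,0,0,0],[0,-0.003,-0.046,0,0,0,0],[0,-0.003,-0.046,0,0,0,0],[0,-0.003,-0.046,0,0,0,0],[0,-0.003,-0.046,0,0,0,0],[0,0,-0.02,0,0,0,0],[0,0,0,0,0,0,0]]]'
python3 -c "
from h import *
plan(-.125,.075,.15,np.pi/2)"
```

```text
t: 1.0
tool_pos: [0.2657, -0.5362, 0.4199]
orientation: [1.52, 0.981, -1.518]
force: [-0.3, -0.8, -0.7]
opening: 0.0496
t: 2.6
tool_pos: [0.5142, 0.1073, 0.4222]
orientation: [1.53, 0.971, -1.52]
force: [0.3, 0.7, -0.6]
opening: 0.0007
t 2.6 F [ 0.3  0.7 -0.6] open 0.0007 tcp board [-0.1364  0.0589] z 0.4222 jaw 1.531 xtool [ 0.003  0.005 -1.   ]
turn about tool x: -0.04
upright fix (turn, tool): [-0.    -0.006 -0.001]
shift tool after turn: [ 0.2723  0.0111 -0.0145]
```

```bash
python3 -m inch '[[[0.045,0.004,-0.005,-0.04,0,0,0],[0.045,0.004,-0.005,0,0,0,0],[0.045,0.003,-0.005,0,0,0,0],[0.045,0,0,0,0,0,0],[0.045,0,0,0,0,0,0],[0.045,0,0,0,0,0,0],[0,0,0,0,0,0,0]]]'
python3 -c "
from h import *
plan(-.125,.075,.042,np.pi/2)
for n in ('top','scene'):
  c=cam(n); print(n,proj(c,np.r_[telemetry.read_state()['tool_pos']]+[0,0,-.017]))
  cv2.imwrite(f'pics/{n}2.png',up(c,*((180,155,315,310) if n=='top' else (265,110,400,250)),4)[:600])
a=cv2.imread('pics/top2.png');b=cv2.imread('pics/scene2.png');h=560
cv2.imwrite('pics/z2.png',cv2.resize(np.hstack([a[:h],b[:h]]),None,fx=.74,fy=.74))
"
```

```text
t: 3.3
tool_pos: [0.533, 0.1136, 0.1476]
orientation: [1.506, 0.99, -1.485]
force: [-0.5, -0.4, -0.2]
opening: 0.0008
t 3.3 F [-0.5 -0.4 -0.2] open 0.0008 tcp board [-0.1215  0.072 ] z 0.1476 jaw -1.57 xtool [ 0.012  0.003 -1.   ]
turn about tool x: 0.001
upright fix (turn, tool): [-0.    -0.008 -0.009]
shift tool after turn: [ 0.1056 -0.0045 -0.0022]
top [[235.08981949 239.38994123]]
scene [[325.76583045 141.10837277]]
```

View pics/z2.png

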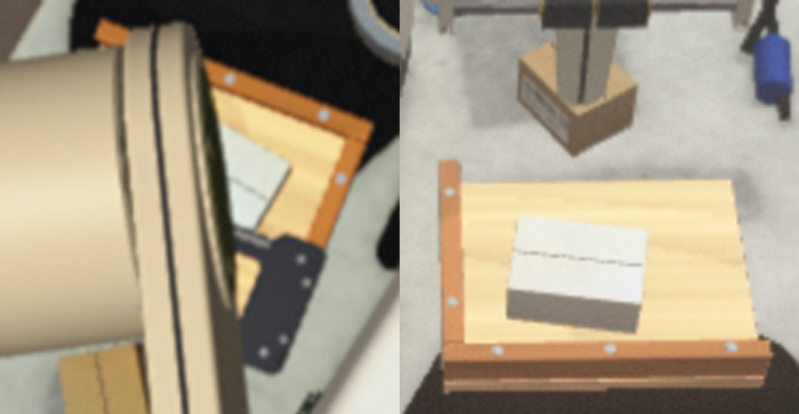

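The scene view shows the fingertips at about (325,143), as projected, and the white carton is still untouched. I descend behind it and push slowly.

```bash
python3 -m inch '[[[0.04,-0.002,-0.002,0,-0.008,-0.009,0],[0.04,-0.002,0,0,0,0,0],[0.022,0,0,0,0,0,0],[0.0035,0,0,0,0,0,0],[0,0.01,0,0,0,0,0],[0,0.01,0,0,0,0,0],[0,0.006,0,0,0,0,0],[0,0.006,0,0,0,0,0],[0,0.006,0,0,0,0,0],[0,0.005,0,0,0,0,0]]]'
python3 -c "
from h import *
plan(-.0675,.075,.042,np.pi/2)"
```

```text
t: 4.4
tool_pos: [0.6019, 0.1, 0.0812]
orientation: [1.535, 0.964, -1.446]
force: [-1.1, 0.2, -0.5]
opening: 0.0006
t 4.4 F [-1.1  0.2 -0.5] open 0.0006 tcp board [-0.0528  0.0863] z 0.0812 jaw 1.57 xtool [ 0.056  0.005 -0.998]
turn about tool x: -0.0
upright fix (turn, tool): [-0.    -0.027 -0.05 ]
shift tool after turn: [ 0.0381 -0.0167  0.0124]
```

```bash
python3 -c "
from h import *
s=telemetry.read_state(); print(s['q'].round(3),s['dq'].round(3))"; python3 -m inch '[[[0,0,0,0,0,0,0],[0,0,0,0,0,0,0]]]'; python3 -c "
from h import *
s=telemetry.read_state(); print(s['q'].round(3),s['dq'].round(3));plan(-.12,.075,.12,np.pi/2)"
```

```text
[8.000e-02 2.280e-01 1.670e+00 1.000e-03 1.186e+00 2.051e+00] [-0.045  0.108 -0.142  0.002  0.028 -0.043]
t: 4.6
tool_pos: [0.6026, 0.0996, 0.0813]
orientation: [1.535, 0.964, -1.446]
force: [1.0, -0.5, 0.5]
opening: 0.0004
[8.000e-02 2.300e-01 1.669e+00 1.000e-03 1.187e+00 2.051e+00] [-0.003  0.007 -0.004 -0.001  0.002 -0.002]
t 4.6 F [ 1.  -0.5  0.5] open 0.0004 tcp board [-0.052   0.0862] z 0.0813 jaw 1.57 xtool [ 0.056  0.005 -0.998]
turn about tool x: -0.001
upright fix (turn, tool): [-0.    -0.027 -0.05 ]
shift tool after turn: [-0.0424 -0.066   0.0102]
```

```bash
python3 -c "
from h import *
s=telemetry.read_state(); print(s['joint_torque'].round(1),s['wrist_torque'].round(2))
c=cam('scene'); cv2.imwrite('pics/s3.png',c['frame'])"
```

```text
[ -0.2 -57.7 -46.1  -0.   -0.5  -0. ] [ 0.04  0.04 -0.  ]
```

View pics/s3.png

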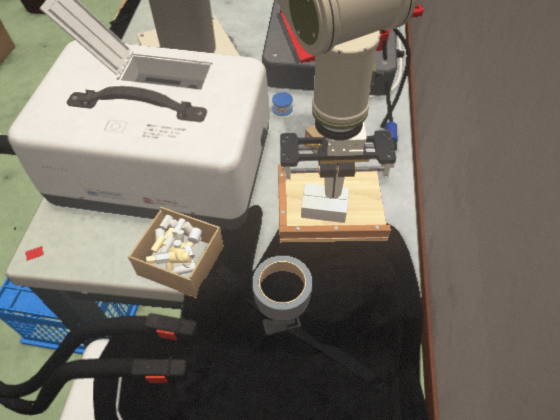

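The fingertips are above the white carton at (335,193), and nothing is blocked or touched. The arm dropped less than commanded because the rows blended into each other. I back off, settle, and then do each move separately.

```bash
python3 -m inch '[[[-0.02,-0.02,0,0,0,0,0],[-0.01,-0.025,0,0,0,0,0],[0,-0.02,0.005,0,0,0,0],[0,0,0.003,0,0,0,0],[0,0,0,0,-0.027,-0.05,0],[0,0,0,0,0,0,0],[0,0,0,0,0,0,0]]]'; python3 -c "
from h import *
plan(-.125,.075,.042,np.pi/2)"
```

```text
t: 5.35
tool_pos: [0.5342, 0.1179, 0.1061]
orientation: [1.494, 0.995, -1.501]
force: [0.7, 0.4, 1.0]
opening: 0.0005
t 5.35 F [0.7 0.4 1. ] open 0.0005 tcp board [-0.1221  0.0764] z 0.1061 jaw 1.57 xtool [-0.005 -0.001 -1.   ]
turn about tool x: -0.0
upright fix (turn, tool): [-0.     0.002  0.004]
shift tool after turn: [ 0.0641 -0.0026  0.0013]
```

```bash
python3 -m inch '[[[0.02,-0.003,0.001,0,0,0.004,0],[0.02,0,0,0,0,0,0],[0.016,0,0,0,0,0,0],[0.008,0,0,0,0,0,0],[0,0,0,0,0,0,0],[0,0,0,0,0,0,0]]]'; python3 -c "
from h import *
plan(-.0675,.075,.042,np.pi/2)"
```

```text
t: 5.95
tool_pos: [0.5337, 0.117, 0.0406]
orientation: [1.501, 0.987, -1.492]
force: [-0.3, 0.0, -0.5]
opening: 0.0005
t 5.95 F [-0.3  0.  -0.5] open 0.0005 tcp board [-0.1223  0.0755] z 0.0406 jaw 1.569 xtool [ 0.007 -0.002 -1.   ]
turn about tool x: -0.001
upright fix (turn, tool): [-0.    -0.001 -0.007]
shift tool after turn: [-0.0011  0.0548  0.0004]
```

Good; now the push towards the long fence.

```bash
python3 -m inch '[[[0,0.008,0,0,0,0,0],[0,0.008,0,0,0,0,0],[0,0.008,0,0,0,0,0],[0,0.006,0,0,0,0,0],[0,0.006,0,0,0,0,0],[0,0.006,0,0,0,0,0],[0,0.005,0,0,0,0,0],[0,0.003,0,0,0,0,0],[0,0,0,0,0,0,0],[0,0,0,0,0,0,0]]]'; python3 -c "
from h import *
plan(-.0675,.075,.042,np.pi/2)"
```

```text
t: 6.95
tool_pos: [0.5841, 0.0965, 0.0436]
orientation: [1.501, 0.989, -1.493]
force: [-1.5, -0.4, 0.3]
opening: 0.0003
t 6.95 F [-1.5 -0.4  0.3] open 0.0003 tcp board [-0.0678  0.0761] z 0.0436 jaw 1.569 xtool [ 0.006  0.    -1.   ]
turn about tool x: -0.002
upright fix (turn, tool): [-0.    -0.002 -0.005]
shift tool after turn: [0.0016 0.0003 0.0011]
```

```bash
python3 -m inch '[[[0,0.003,0,0,0,0,0],[0,0.003,0,0,0,0,0],[0,0.002,0,0,0,0,0]]]'; python3 -m inch '[[[0,0.003,0,0,0,0,0],[0,0.003,0,0,0,0,0]]]';python3 -c "
from h import *
plan(-.0675,.075,.042,np.pi/2)
c=cam('scene'); cv2.imwrite('pics/s4.png',up(c,265,110,400,250,4))"
```

```text
t: 7.25
tool_pos: [0.5842, 0.0967, 0.0429]
orientation: [1.493, 1.003, -1.505]
force: [-8.8, 2.3, 6.7]
opening: 0.0001
t: 7.45
tool_pos: [0.5842, 0.0968, 0.0425]
orientation: [1.486, 1.014, -1.514]
force: [-16.1, 4.1, 12.4]
opening: 0.0002
t 7.45 F [-16.1   4.1  12.4] open 0.0002 tcp board [-0.0678  0.0764] z 0.0425 jaw -1.569 xtool [-0.023  0.007 -1.   ]
turn about tool x: 0.002
upright fix (turn, tool): [-0.     0.003  0.024]
shift tool after turn: [0.0005 0.0003 0.0014]
```

View pics/s4.png

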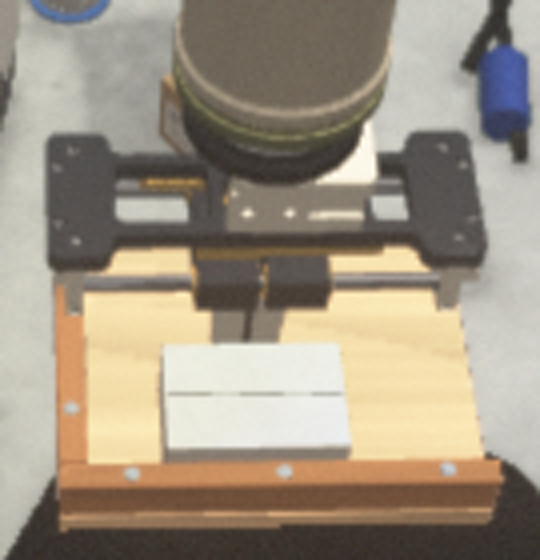

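The carton is flush along the long fence, at 16 N with the TCP at x = -0.0678 against -0.0675 expected. Next is its end.

```bash
python3 -m inch '[[[0,-0.015,0,0,0,0.024,0],[0,-0.02,0,0,0,0,0],[-0.01,0,0,0,0,0,0],[-0.035,0,0,0,0,0,0],[-0.035,0,0,0,0,0,0],[0,0,-0.03,0,0,0,0],[0,0.01,-0.04,0,0,0,0],[0,0.03,-0.02,0,0,0,0],[0,0.03,0,0,0,0,0],[0,0,0,0,0,0,0],[0,0,0,0,0,0,0]]]';python3 -c "
from h import *
plan(-.030,.165,.042,np.pi/2)
b=cam('scene'); w=ray(b,quad(b,(0,0,190),(180,40,255),(295,180,355,225)),.053); print([w2b(p).round(4).tolist() for p in w])"
```

```text
t: 8.6
tool_pos: [0.6631, 0.1676, 0.1362]
orientation: [1.504, 0.983, -1.481]
force: [0.8, -0.2, 0.8]
opening: 0.0005
t 8.6 F [ 0.8 -0.2  0.8] open 0.0005 tcp board [-0.0226  0.1723] z 0.1362 jaw -1.569 xtool [ 0.017 -0.002 -1.   ]
turn about tool x: 0.002
upright fix (turn, tool): [-0.    -0.005 -0.016]
shift tool after turn: [ 0.094  -0.0089  0.0078]
[[0.0019, 0.1218], [0.0013, 0.037], [-0.058, 0.0372], [-0.058, 0.1221]]
```

```bash
python3 -m inch '[[[0.02,-0.006,0.003,0,0,-0.016,0],[0.03,-0.003,0.002,0,0,0,0],[0.022,0,0,0,0,0,0],[0.014,0,0,0,0,0,0],[0.006,0,0,0,0,0,0],[0,0,0,0,0,0,0],[0,0,0,0,0,0,0]]]';python3 -c "
from h import *
plan(-.030,.1025,.042,np.pi/2)"
```

```text
t: 9.35
tool_pos: [0.6475, 0.166, 0.0378]
orientation: [1.497, 1.001, -1.497]
force: [0.5, -0.1, 0.4]
opening: 0.0005
t 9.35 F [ 0.5 -0.1  0.4] open 0.0005 tcp board [-0.0364  0.1648] z 0.0378 jaw -1.569 xtool [-0.003  0.005 -1.   ]
turn about tool x: 0.002
upright fix (turn, tool): [-0.    -0.004  0.005]
shift tool after turn: [-0.0045  0.0064  0.0623]
```

```bash
python3 -m inch '[[[-0.004,0.005,0.003,0,0,0,0],[0,0,0.01,0,0,0,0],[0,0,0.01,0,0,0,0],[0,0,0.008,0,0,0,0],[0,0,0.007,0,0,0,0],[0,0,0.007,0,0,0,0],[0,0,0.006,0,0,0,0],[0,0,0.005,0,0,0,0],[0,0,0.003,0,0,0,0],[0,0,0,0,0,0,0]]]';python3 -c "
from h import *
plan(-.030,.1025,.042,np.pi/2)"
```

```text
t: 10.35
tool_pos: [0.6307, 0.1047, 0.0466]
orientation: [1.503, 0.998, -1.49]
force: [0.2, 0.7, 0.4]
opening: 0.0004
t 10.35 F [0.2 0.7 0.4] open 0.0004 tcp board [-0.0281  0.1018] z 0.0466 jaw -1.57 xtool [ 0.004  0.007 -1.   ]
turn about tool x: 0.001
upright fix (turn, tool): [-0.    -0.008 -0.001]
shift tool after turn: [ 0.0046 -0.0019 -0.0007]
```

```bash
python3 -m inch '[[[0.004,0,0.003,0,0,0,0],[0,0,0.003,0,0,0,0],[0,0,0.003,0,0,0,0]]]';python3 -m inch '[[[0,0,0.003,0,0,0,0],[0,0,0.003,0,0,0,0],[0,0,0.003,0,0,0,0]]]';python3 -c "
from h import *
plan(-.030,.1025,.042,np.pi/2)"
```

```text
t: 10.65
tool_pos: [0.6313, 0.1033, 0.0458]
orientation: [1.516, 1.002, -1.477]
force: [3.4, 12.5, 0.2]
opening: 0.0003
t: 10.95
tool_pos: [0.6312, 0.1032, 0.0477]
orientation: [1.526, 1.009, -1.464]
force: [3.8, 11.1, 0.1]
opening: 0.0004
t 10.95 F [ 3.8 11.1  0.1] open 0.0004 tcp board [-0.027   0.1006] z 0.0477 jaw -1.564 xtool [ 0.023  0.028 -0.999]
turn about tool x: 0.006
upright fix (turn, tool): [-0.    -0.035 -0.01 ]
shift tool after turn: [ 0.0057 -0.0031 -0.0017]
```

```bash
python3 -m inch '[[[0,0,-0.02,0,-0.035,-0.01,0],[-0.01,0,-0.02,0,0,0,0],[-0.04,0,0,0,0,0,0],[-0.04,0,0,0,0,0,0],[-0.04,-0.04,0,0,0,0,0],[0,-0.04,0,0,0,0,0],[0,-0.04,0,0,0,0,0],[0,-0.04,0,0,0,0,1],[0,-0.04,0,0,0,0,1],[0,0,0,0,0,0,1],[0,0,0,0,0,0,1]]]';python3 -c "
from h import *
b=cam('scene'); w=ray(b,quad(b,(0,0,190),(180,40,255),(285,180,355,225)),.053); print([w2b(p).round(4).tolist() for p in w])
print(w2b([.4395,.168]),1.747-YAW-np.pi/2)
j=1.747-YAW
plan(*w2b([.4395,.168]),.15,j)
c=cam('scene'); cv2.imwrite('pics/s5.png',up(c,265,90,400,240,4)[:600])
"
```

```text
t: 12.05
tool_pos: [0.46, 0.2191, 0.1749]
orientation: [1.487, 0.998, -1.494]
force: [0.6, 0.5, 0.8]
opening: 0.0278
[[0.0015, 0.0867], [0.0014, 0.0028], [-0.0573, -0.0026], [-0.0585, 0.0866]]
[-0.22882488  0.08584536] 0.5752036732051033
t 12.1 F [ 0.3  0.1 -1. ] open 0.0319 tcp board [-0.2297  0.1408] z 0.1747 jaw -1.562 xtool [-0.004 -0.002 -1.   ]
turn about tool x: -0.567
upright fix (turn, tool): [-0.     0.004  0.003]
shift tool after turn: [ 0.025  -0.0291  0.0465]
```

View pics/s5.png

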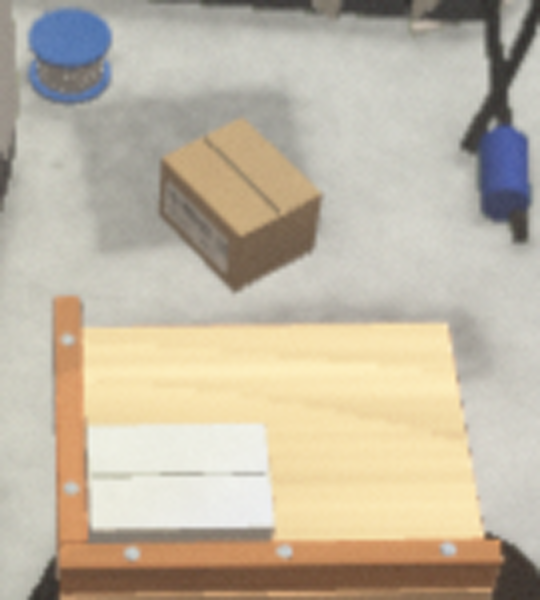

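The white carton is flush in the corner, and its edges read 1–2 mm within the camera bias. The brown carton is untouched and upright, at zoom (240,200). I go to grasp it.

```bash
python3 -m inch '[[[0,0,0,-0.142,0,0,1],[0,0,0,-0.142,0,0,1],[0,0,0,-0.142,0,0,1],[0,0,0,-0.142,0,0,1],[0,0,0,0,0,0,1],[0,-0.015,0.023,0,0,0,1],[0,-0.014,0.023,0,0,0,1],[0,0,0,0,0,0,1],[0,0,0,0,0,0,1]]]';python3 -c "
from h import *
plan(*w2b([.4395,.168]),.03,1.747-YAW)"
```

```text
t: 13.05
tool_pos: [0.4492, 0.1624, 0.1743]
orientation: [1.077, 1.285, -1.086]
force: [0.6, -0.4, -0.5]
opening: 0.0931
t 13.05 F [ 0.6 -0.4 -0.5] open 0.0931 tcp board [-0.2178  0.0845] z 0.1743 jaw -1.0 xtool [-0.003 -0.004 -1.   ]
turn about tool x: -0.004
upright fix (turn, tool): [-0.     0.004  0.004]
shift tool after turn: [ 0.1443 -0.008  -0.0077]
```

```bash
python3 -m inch '[[[0.02,-0.004,-0.004,0,0.004,0.004,1],[0.03,-0.004,-0.004,0,0,0,1],[0.02,0,0,0,0,0,1],[0.015,0,0,0,0,0,1],[0,0,0,0,0,0,1],[0,0,0,0,0,0,1]]]';python3 -c "
from h import *
plan(*w2b([.4395,.168]),.03,1.747-YAW)"
```

```text
t: 13.65
tool_pos: [0.4445, 0.1721, 0.0886]
orientation: [1.096, 1.278, -1.088]
force: [0.7, 0.6, -0.0]
opening: 0.0927
t 13.65 F [ 0.7  0.6 -0. ] open 0.0927 tcp board [-0.2258  0.0916] z 0.0886 jaw -1.014 xtool [ 0.005  0.003 -1.   ]
turn about tool x: -0.018
upright fix (turn, tool): [-0.    -0.002 -0.005]
shift tool after turn: [ 0.0585 -0.006   0.0033]
```

```bash
python3 -m inch '[[[0.01,-0.005,0.003,-0.018,0,-0.005,1],[0.015,0,0,0,0,0,1],[0.015,0,0,0,0,0,1],[0.012,0,0,0,0,0,1],[0.006,0,0,0,0,0,1],[0,0,0,0,0,0,1],[0,0,0,0,0,0,1]]]';python3 -c "
from h import *
plan(*w2b([.4395,.168]),.03,1.747-YAW)"
```

```text
t: 14.35
tool_pos: [0.4436, 0.1692, 0.0319]
orientation: [1.083, 1.285, -1.071]
force: [1.3, 0.4, 0.4]
opening: 0.093
t 14.35 F [1.3 0.4 0.4] open 0.093 tcp board [-0.2255  0.0885] z 0.0319 jaw -0.994 xtool [ 0.006  0.004 -1.   ]
turn about tool x: 0.002
upright fix (turn, tool): [-0.    -0.002 -0.007]
shift tool after turn: [ 0.0019 -0.0043  0.0004]
```

```bash
python3 -m inch '[[[0,-0.004,0,0,0,0,1],[0,0,0,0,0,0,0.3],[0,0,0,0,0,0,0.3],[0,0,0,0,0,0,0.3],[0,0,0,0,0,0,0.3],[0,0,0,0,0,0,0.3],[0,0,0,0,0,0,0.3],[0,0,0,0,0,0,0.3]]]' 20; python3 -m inch '[[[-0.02,0,0,0,0,0,0.3],[-0.03,0,0,0,0,0,0.3],[-0.03,0,0,0,0,0,0.3],[-0.015,0,0,0,0,0,0.3],[0,0,0,0,0,0,0.3],[0,0,0,0.143,0,0,0.3],[0,0,0,0.143,0,0,0.3],[0,0,0,0.143,0,0,0.3],[0,0,0,0.143,0,0,0.3],[0,0,0,0,0,0,0.3],[0,0,0,0,0,0,0.3]]]'; python3 -c "
from h import *
plan(-.05,.155,.13,np.pi/2)"
```

```text
t: 15.15
tool_pos: [0.4411, 0.1689, 0.0343]
orientation: [1.085, 1.283, -1.068]
force: [-0.7, -0.2, 0.4]
opening: 0.0551
t: 16.25
tool_pos: [0.4348, 0.167, 0.1234]
orientation: [1.504, 0.989, -1.507]
force: [-0.8, 0.4, -0.9]
opening: 0.055
t 16.25 F [-0.8  0.4 -0.9] open 0.055 tcp board [-0.2328  0.0831] z 0.1234 jaw 1.559 xtool [-0.002  0.001 -1.   ]
turn about tool x: -0.012
upright fix (turn, tool): [-0.    -0.     0.003]
shift tool after turn: [-0.0071  0.1827 -0.0719]
```

```bash
python3 -m inch '[[[0,0.01,-0.02,-0.012,0,0,0.3],[0,0.02,-0.03,0,0,0,0.3],[0,0.03,-0.02,0,0,0,0.3],[0,0.035,0,0,0,0,0.3],[0,0.035,0,0,0,0,0.3],[0,0.03,0,0,0,0,0.3],[0,0.012,0,0,0,0,0.3],[0,0,0,0,0,0,0.3],[0,0,0,0,0,0,0.3]]]'; python3 -c "
from h import *
plan(-.05,.155,.055,np.pi/2)"
```

```text
t: 17.15
tool_pos: [0.6246, 0.1668, 0.1135]
orientation: [1.463, 1.023, -1.48]
force: [0.5, -0.2, -1.2]
opening: 0.0548
t 17.15 F [ 0.5 -0.2 -1.2] open 0.0548 tcp board [-0.0578  0.1567] z 0.1135 jaw -1.532 xtool [-0.011 -0.    -1.   ]
turn about tool x: 0.039
upright fix (turn, tool): [-0.     0.004  0.011]
shift tool after turn: [0.0584 0.0084 0.0014]
```

```bash
python3 -m inch '[[[0.01,0,0,0.038,0.004,0.011,0.3],[0.015,0,0,0,0,0,0.3],[0.012,0,0,0,0,0,0.3],[0.01,0,0,0,0,0,0.3],[0.006,0,0,0,0,0,0.3],[0,0,0,0,0,0,0.3],[0,0,0,0,0,0,0.3]]]'; python3 -c "
from h import *
plan(-.045,.155,.0525,np.pi/2)
c=cam('scene'); cv2.imwrite('pics/s6.png',up(c,265,110,400,250,4)[:600])
"
```

```text
t: 17.85
tool_pos: [0.62, 0.1687, 0.0553]
orientation: [1.487, 1.001, -1.494]
force: [-0.7, -0.0, -1.4]
opening: 0.0546
t 17.85 F [-0.7 -0.  -1.4] open 0.0546 tcp board [-0.0627  0.1566] z 0.0553 jaw -1.561 xtool [-0.004 -0.001 -1.   ]
turn about tool x: 0.01
upright fix (turn, tool): [-0.     0.002  0.004]
shift tool after turn: [0.0027 0.0177 0.0016]
```

View pics/s6.png

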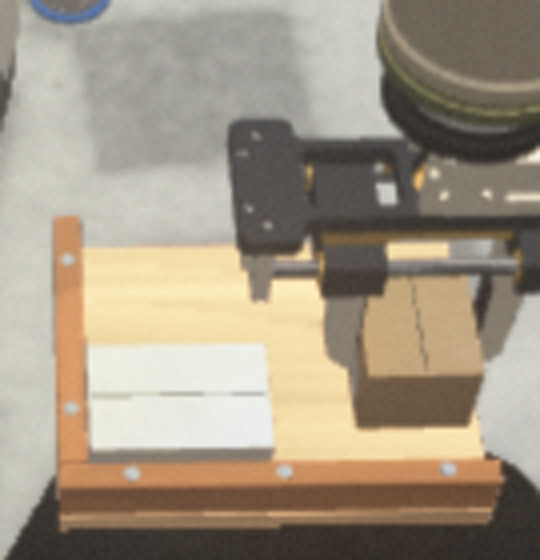

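The brown carton is held square and about 3 mm above the board at zoom (420,350). The white one is still seated. I lower it and slide it to the long fence.

```bash
python3 -m inch '[[[0.002,0,0,0.01,0,0.004,0.3],[0.001,0.006,0,0,0,0,0.3],[0,0.008,0,0,0,0,0.3],[0,0.006,0,0,0,0,0.3],[0,0.003,0,0,0,0,0.3],[0,0,0,0,0,0,0.3]]]';  python3 -m inch '[[[0,0.003,0,0,0,0,0.3],[0,0.003,0,0,0,0,0.3]]]'; python3 -c "
from h import *
plan(-.035,.155,.0525,np.pi/2)"
```

```text
t: 18.5
tool_pos: [0.6455, 0.1588, 0.0547]
orientation: [1.499, 0.988, -1.494]
force: [-0.8, 0.5, -1.0]
opening: 0.0548
t: 18.7
tool_pos: [0.6487, 0.1575, 0.0542]
orientation: [1.496, 0.993, -1.499]
force: [-18.8, 8.3, 9.7]
opening: 0.0551
t 18.7 F [-18.8   8.3   9.7] open 0.0551 tcp board [-0.032   0.1574] z 0.0542 jaw 1.57 xtool [-0.001 -0.    -1.   ]
turn about tool x: -0.001
upright fix (turn, tool): [-0.     0.001  0.001]
shift tool after turn: [ 0.0017 -0.003   0.0024]
```

```bash
python3 -m inch '[[[0.001,-0.001,0,0,0,0,0.3],[0,0,0,0,0,0,0.75],[0,0,0,0,0,0,0.75],[0,0,0,0,0,0,0.75],[0,0,0,0,0,0,0.75],[-0.01,0,0,0,0,0,0.75],[-0.02,0,0,0,0,0,0.75],[-0.03,0,0,0,0,0,0.75],[-0.03,0,0,0,0,0,0.75],[0,0,0,0,0,0,0],[0,0,-0.02,0,0,0,0],[0,0,-0.03,0,0,0,0],[0,0,-0.02,0,0,0,0],[0,0,0,0,0,0,0],[0,0,0,0,0,0,0]]]'; python3 -c "
from h import *
plan(-.035,.222,.045,np.pi/2)
b=cam('scene'); q=quad(b,(10,50,165),(30,140,255),(335,165,400,220)); print(q.round(1).tolist(),[w2b(p).round(4).tolist() for p in ray(b,q,.063)])
cv2.imwrite('pics/s7.png',up(b,265,110,400,250,4)[:600])"
```

```text
t: 20.2
tool_pos: [0.6775, 0.223, 0.1517]
orientation: [1.5, 0.989, -1.496]
force: [0.5, 0.3, -0.2]
opening: 0.0262
t 20.2 F [ 0.5  0.3 -0.2] open 0.0262 tcp board [-0.0309  0.229 ] z 0.1517 jaw 1.568 xtool [ 0.003 -0.    -1.   ]
turn about tool x: -0.003
upright fix (turn, tool): [-0.    -0.001 -0.003]
shift tool after turn: [ 0.1067 -0.0044  0.0071]
[[388.4, 216.4], [334.6, 221.1], [334.6, 170.4], [379.9, 169.9]] [[-0.0014, 0.1857], [0.0076, 0.0876], [-0.111, 0.0969], [-0.1111, 0.1849]]
```

View pics/s7.png

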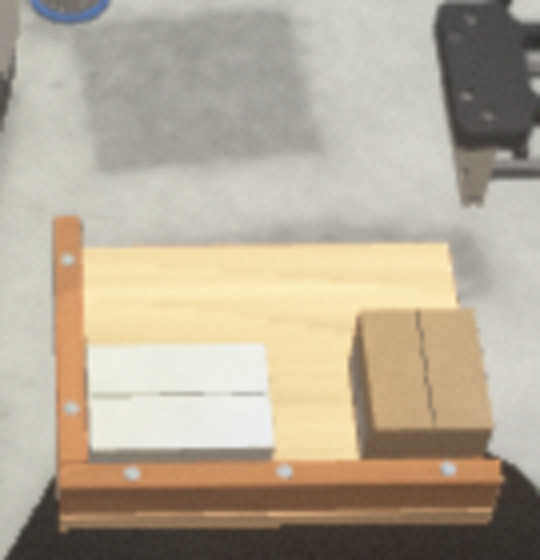

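The brown carton is released at the long fence, upright and square, at zoom (420,370). Before the y push I check the clearance to the wall.

```bash
python3 -c "
from h import *
b=cam('scene');a=cam('top')
for z in (0,.1): print([w2b(p).round(3).tolist() for p in ray(b,[(413,120),(420,215)],z)],[w2b(p).round(3).tolist() for p in ray(a,[(150,235),(195,160)],z)])
for y in(.316,): 
  P=[[*b2w(x,y),.11] for x in(-.07,0)]; print(proj(b,P),proj(a,P))
"
```

```text
[[-0.311, 0.298], [-0.047, 0.266]] [[-0.179, 0.268], [0.008, 0.241]]
[[-0.209, 0.258], [0.022, 0.23]] [[-0.173, 0.234], [-0.006, 0.21]]
[[459.57088423 169.72337307]
 [468.87118294 200.80750383]] [[131.29162576 169.6317831 ]
 [145.76206423 136.80676622]]
```

```bash
python3 -c "
from h import *
b=cam('scene');a=cam('top')
cv2.imwrite('pics/both.png',cv2.resize(np.hstack([b['frame'][:,250:],a['frame'][:,:310]]),None,fx=1.29,fy=1.29))
"
```

```text
(no output)
```

View pics/both.png

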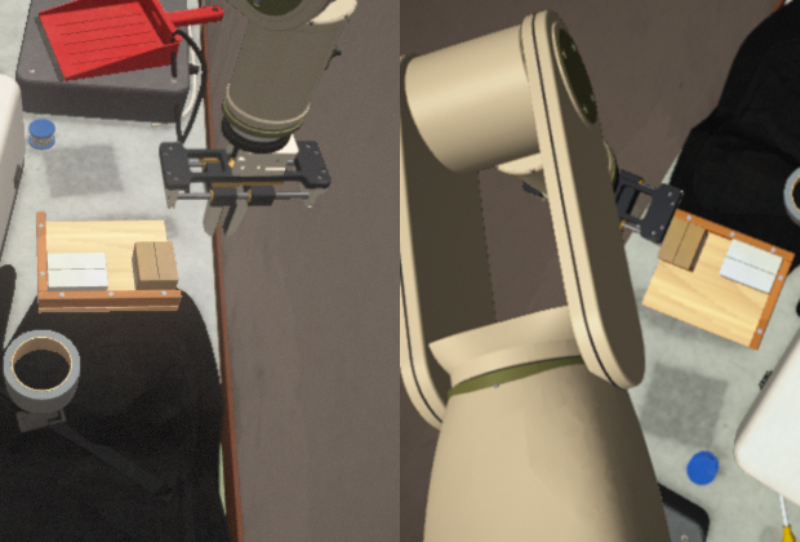

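The brown area is floor beyond the bench edge: the arm already overhangs it without contact. I close the fingers and come down at the open end.

```bash
python3 -m inch '[[[0.015,-0.002,0,0,0,0,0],[0.03,-0.002,0.003,0,0,0,0],[0.025,0,0.002,0,0,0,0],[0.018,0,0,0,0,0,0],[0.01,0,0,0,0,0,0],[0.004,0,0,0,0,0,0],[0,0,0,0,0,0,0],[0,0,0,0,0,0,0]]]'; python3 -c "
from h import *
plan(-.035,.16,.045,np.pi/2)"
```

```text
t: 21.25
tool_pos: [0.6707, 0.2162, 0.0432]
orientation: [1.504, 0.987, -1.499]
force: [0.6, -0.3, 0.3]
opening: 0.0006
t 21.25 F [ 0.6 -0.3  0.3] open 0.0006 tcp board [-0.0345  0.2201] z 0.0432 jaw 1.564 xtool [ 0.003 -0.    -1.   ]
turn about tool x: -0.007
upright fix (turn, tool): [-0.    -0.001 -0.003]
shift tool after turn: [-0.0019 -0.0005  0.0601]
```

```bash
python3 -m inch '[[[0,0,0.01,0,0,0,0],[0,0,0.01,0,0,0,0],[0,0,0.006,0,0,0,0],[0,0,0.006,0,0,0,0],[0,0,0.006,0,0,0,0],[0,0,0.006,0,0,0,0],[0,0,0.006,0,0,0,0],[0,0,0.004,0,0,0,0],[0,0,0.002,0,0,0,0],[0,0,0,0,0,0,0]]]'; python3 -c "
from h import *
plan(-.035,.157,.043,np.pi/2)"
```

```text
t: 22.25
tool_pos: [0.6493, 0.1603, 0.0477]
orientation: [1.51, 0.984, -1.493]
force: [-0.1, 1.1, -0.9]
opening: 0.0004
t 22.25 F [-0.1  1.1 -0.9] open 0.0004 tcp board [-0.0325  0.1602] z 0.0477 jaw 1.563 xtool [ 0.01   0.001 -1.   ]
turn about tool x: -0.008
upright fix (turn, tool): [-0.    -0.005 -0.009]
shift tool after turn: [ 0.0047 -0.0026  0.0033]
```

```bash
python3 -m inch '[[[0.004,-0.001,0.003,0,0,0,0],[0,0,0.003,0,0,0,0],[0,0,0.003,0,0,0,0]]]'; python3 -m inch '[[[0,0,0.003,0,0,0,0],[0,0,0.003,0,0,0,0]]]'; python3 -c "
from h import *
plan(-.035,.157,.043,np.pi/2)"
```

```text
t: 22.55
tool_pos: [0.6469, 0.1571, 0.0451]
orientation: [1.517, 0.987, -1.484]
force: [5.1, 15.4, 2.2]
opening: 0.0005
t: 22.75
tool_pos: [0.6468, 0.157, 0.0471]
orientation: [1.525, 0.992, -1.475]
force: [2.8, 10.6, 1.7]
opening: 0.0005
t 22.75 F [ 2.8 10.6  1.7] open 0.0005 tcp board [-0.0335  0.1562] z 0.0471 jaw 1.567 xtool [ 0.023  0.016 -1.   ]
turn about tool x: -0.004
upright fix (turn, tool): [-0.    -0.024 -0.015]
shift tool after turn: [ 0.004  -0.0015 -0.0007]
```

```bash
python3 -m inch '[[[0,0,-0.02,0,-0.024,-0.015,0],[-0.01,0,-0.02,0,0,0,0],[-0.04,0,0,0,0,0,0],[-0.04,0,0,0,0,0,0],[-0.03,-0.04,0,0,0,0,0],[0,-0.04,0,0,0,0,0],[0,-0.04,0,0,0,0,0],[0,-0.03,0,0,0,0,0],[0,0,0,0,0,0,0],[0,0,0,0,0,0,0]]]'; python3 -c "
from h import *
plan(-.125,.118,.042,np.pi/2)
b=cam('scene'); cv2.imwrite('pics/s8.png',up(b,265,130,400,250,5)[:600,:800])
w=ray(b,quad(b,(0,0,190),(180,40,255),(285,180,336,225)),.053); print([w2b(p).round(4).tolist() for p in w])"
```

```text
t: 23.75
tool_pos: [0.5186, 0.2553, 0.1677]
orientation: [1.492, 0.994, -1.506]
force: [-0.5, 0.1, -0.3]
opening: 0.0002
t 23.75 F [-0.5  0.1 -0.3] open 0.0002 tcp board [-0.1898  0.197 ] z 0.1677 jaw 1.568 xtool [-0.008 -0.002 -1.   ]
turn about tool x: -0.002
upright fix (turn, tool): [-0.     0.005  0.006]
shift tool after turn: [0.1257 0.0656 0.0784]
[[-0.0573, 0.086], [0.0009, 0.0858], [0.0014, 0.0023], [-0.0586, -0.0059]]
```

View pics/s8.png

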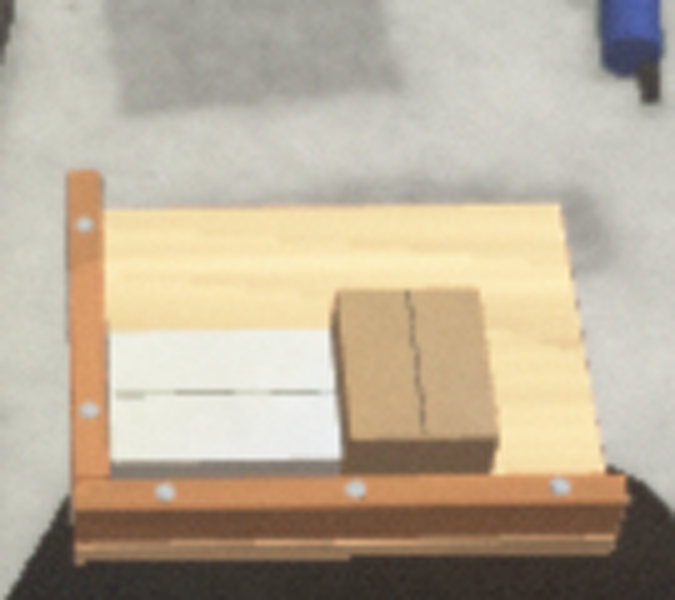

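Both cartons look snug. The brown top corners are at zoom (336,291), (480,289), (497,438) and (345,440), which I convert to the board frame.

```bash
python3 -c "
from h import *
b=cam('scene')
q=(np.float64([[336,291],[480,289],[497,438],[345,440]])+.5)/5-.5+[265,130]
w=np.array([w2b(p) for p in ray(b,q,.063)]);print(w.round(4).tolist(),w.mean(0))
d=w[1]-w[0];e=w[2]-w[3];print(np.arctan2(d[0],d[1]),np.arctan2(e[0],e[1]))"
```

```text
[[-0.0683, 0.0882], [-0.0685, 0.1428], [-0.0002, 0.1414], [-0.0001, 0.0863]] [-0.03426176  0.11466957]
-0.004007581448503679 -0.00236350128956582
```

```bash
python3 -c "
from plant import workorder,telemetry
s=telemetry.read_state();print(s['t'],s['force'].round(1));print(workorder.close_job())"
```

```text
23.85 [-0.2 -0.7  0.9]
the job is handed in; nothing more can be done
None
```

Both cartons are packed into the corner and the job is handed in at 23.9 s; no verdict was reported.

**What I did:** With closed fingers I pushed the flat carton to the long fence, where it seated at about 16 N. I then pushed it along to the short fence, seating at about 13 N, while the small carton was still off the board. I grasped the small carton across its 55 mm, squared it and slid it to the long fence. After releasing it I pushed it against the flat carton, at about 15 N.

**Last checks** (board frame, calibration good to about 2 mm):

| Item | Reading | Limit or ideal |
|---|---|---|
| Flat carton, far long side | x = +1 mm (camera bias) | 0 mm |
| Flat carton, left end | y = 86 mm | 85 mm when flush |
| Small carton, centre | x = -34 mm, y = 115 mm | x above -39 mm, y below 119.5 mm |
| Small carton, squareness | within 0.004 rad | 0.06 rad |

Both cartons looked upright in the last picture, and the gripper was clear of everything. The bystanders were never approached; I did not measure them again at the end.

**What disagreed or went wrong:**
- One automatically found corner of the flat carton, at the short fence, read -6 mm in y. I put that down to the fence's edge in the mask, because the other three corners agreed.
- The first descent fell short and drifted over the flat carton without touching it. I backed off and repeated it in slower, separate steps.
- I did not push either carton against the long fence a second time.

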